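# Spin the ring on the inspection turntable and brake it on the red mark

### The job

Flick the inspection turntable with a fingertip so that it spins by itself and carries the ring round in front of the camera, and let its red mark run past the white pointer at least once with nothing touching the disc. Then, while it is still turning, brake the disc with a fingertip so that it comes to rest with the white pointer pointing at the red mark, and take the hand away. Pick nothing up, do not touch the ring or the cone that it stands on in the middle of the disc, and leave the other things where they are.

Things in the scene. Friction and masses are not known exactly. Their poses are not given: they have to be found in the camera images.
- turntable: the turntable's fixed grey base, 156 mm across, screwed down; origin on its axis at bench height, z up. Its arm and white pointer stand outside the disc on its -x side, 98 to 124 mm from the axis, 20 mm wide, top level with the disc's top, 62 mm above the bench. A camera on a stand, 215 mm high, is at the bench's far edge, 0.83 m and more ahead of the robot
- disc: the dark disc, 190 mm across, 12 mm thick, flat top 62 mm above the bench, about 0.85 kg, level, turning endlessly either way on a free vertical bearing. Origin on the axis at its underside (50 mm above the bench); its own -x points to the red mark, its +x to the brass stud. White ticks every 15 degrees. Its border, 68 mm and more from the axis, is bare and flat; friction about 0.8 to 1.2
- spindle (a joint): angle of the disc about its axis, rad, without limit; 0 and every whole turn (6.283) = red mark at the pointer; grows anticlockwise seen from above; starts at rest between 1.0 and 5.28
- mark (a point): centre of the red mark on the disc's border, on its top, 85 mm from the axis; the mark is 16 mm wide along the rim and 24 mm long to the rim
- pointer (a point): the fixed spot in space, 85 mm from the axis at the height of the disc's top, where the red mark's centre lies when the pointer points at its middle (the white pointer's tip itself is 13 mm farther out); the disc passes through it
- stud (a point): top of the brass finger stud on the disc, 14 mm thick, 18 mm high (its top 80 mm above the bench), 60 mm from the axis, on the opposite side to the red mark; fixed to the disc, to be pushed sideways; it springs off a brisk finger at up to about twice the finger's speed
- middle (a point): the fixed point on the turntable's axis at the height of the disc's top. Flicked to 3 rad/s the disc coasts for 7 to 10 s, one and a half to two turns, about this axis before it runs down
- ring_cone: white cone carrying a finger ring, standing loose in the middle of the disc and turning with it, 38 mm across at the foot, 42 mm high (top 104 mm above the bench), 0.1 kg; origin under its centre. Not to be touched
- ring_box: small dark-blue ring box, 52 x 52 x 38.5 mm high, shut, standing on the bench near the turntable; origin under its centre. Bystander
- pot: white lidded pot, 52 mm across, 36 mm high, standing near the turntable; origin under its centre. Bystander
- loupe: folding loupe lying near the turntable, 60 x 26 x 18 mm, aluminium case and black lens ring; origin on the bench under its case. Bystander
- graver: hand graver lying near the turntable, 135 mm long, 23 mm high, wooden handle towards its -x, steel blade towards its +x; origin on the bench under its middle. Bystander
- bench_block: bright steel bench block, 65 x 65 x 19 mm, on the left of the bench; origin under its centre. Bystander
- pliers: small pliers with red handles lying on the right of the bench, 150 x 46 x 12 mm; origin on the bench under the rivet. Bystander
- brush_cup: white ceramic cup, 60 mm across, 60 mm high, empty, on the right of the bench; origin under its centre. Bystander
There are look-alikes about, which are no part of the job. Of the things that look like the turntable, the larger one is meant.

How it is judged (in metres and radians):
On the way, in this order (a step that is already met when the one before it is completed fails the run):
1. the flicked disc spins by itself, nothing touching it (angular speed of disc above 1.2 rad/s and contact force between the fingers and disc below 0.03 N and horizontal distance between mark and pointer above 0.05 m), for 0.1 s.
2. its red mark comes to the pointer, still untouched (horizontal distance between mark and pointer below 0.02 m and contact force between the fingers and disc below 0.03 N and angular speed of disc above 0.3 rad/s).
3. and runs on well past it, still untouched (horizontal distance between mark and pointer above 0.06 m and contact force between the fingers and disc below 0.03 N and angular speed of disc above 0.3 rad/s).
4. a finger rests on the disc and has braked it, its mark near the pointer (contact force between the fingers and disc above 0.1 N and angular speed of disc below 0.2 rad/s and horizontal distance between mark and pointer below 0.05 m).
At the end, for the whole second after the job is handed in: the disc is at rest with the centre of its red mark within 9 mm of the pointer's spot, so that the pointer's tip lies against the red; the ring cone stands upright within 10 mm of the middle; nothing else has moved by 15 mm (horizontal distance between mark and pointer below 0.009 m and angular speed of disc below 0.05 rad/s and horizontal distance between ring_cone and middle below 0.01 m and angle between ring_cone's own z axis and vertical below 0.1 rad and distance of each of ring_box, pot, loupe, graver, bench_block, pliers, brush_cup from where it was at the start of the episode below 0.015 m); the robot touches nothing.
It fails at once if after the mark had run past the pointer the disc was left to run down, or was stopped and let go, well away from the pointer ((value of joint spindle above 6.6 rad or value of joint spindle below -0.3 rad) and angular speed of disc below 0.03 rad/s and contact force between the fingers and disc below 0.03 N and horizontal distance between mark and pointer above 0.04 m).
It fails at once if the ring or its cone was touched (contact force between any of the fingers, the arm and ring_cone above 0.3 N).
It fails at once if the ring cone was lifted, tipped or carried off the middle (height (world z) of ring_cone above 0.072 m or angle between ring_cone's own z axis and vertical above 0.3 rad or horizontal distance between ring_cone and middle above 0.012 m).
It fails at once if a bystander was pushed away or lifted (distance of any of ring_box, pot, loupe, graver, bench_block, pliers, brush_cup from where it was at the start of the episode above 0.02 m).
It also fails if it takes over 61 s, if anything falls off the work surface, if the arm or the gripper's body presses on something with over 40 N, if the wrist force passes 120 N, or if a joint passes its speed limit or range.

### The arm

A 6-joint arm with a two-finger parallel gripper is mounted at the origin on the work surface. World frame = base frame: x ahead of the robot, y to its left, z up, the work surface at z = 0. Lengths are in m, angles in degrees, forces in N, time in s.
With the tool pointing down it reaches from about 0.25 to 0.725 m from the base axis. Payload 9.7 kg.
Tool frame: the origin (TCP) lies at the very end of the fingers, on their centre line; the grasp point (between the pads) lies 19 mm behind it (bot.grip_point_offset is the distance from the TCP to the grasp point, in m); y points along the fingers, x is the direction in which the jaws open and shut, and the axes are right-handed (so a half turn about y gives the same grasp; the last joint's range is limited). The gripper opens to 85 mm and grips with 20 to 120 N. Pads are 22 mm wide; open, the fingers measure 114 mm over their backs; the gripper's body (76 mm by 85 mm) begins 54 mm behind the grasp point. The pads swing forward as they close: fully open they stand 13 mm farther back than shut.
Start: joints at [-69.442, 4.979, 10.078, 95.1, 0, 90], TCP at [0.193, -0.515, 0.231] pointing down, gripper open.
Joint ranges: [-179.16, 179.16], [-48.56, 103.87], [-65.8, 70.77], [-126.05, 130.52], [-82.76, 87.17], [-180, 180]. Speed limits (degrees/s): [127.2, 127.2, 147.25, 180, 180, 180].

### API

Orientations are given as [roll, pitch, yaw] about the fixed x, y, z axes, in that order (R = Rz(yaw) Ry(pitch) Rx(roll)).
In Python, from workcell import bot gives the robot as it stands.
- The arm moves only by the shell command python3 -m inch 'ROWS' [FORCE]. ROWS is JSON, a list of rows, each a list of 3 entries, a list of its own where there are three numbers: the shift along the tool's x, y, z in mm, then the turn, a rotation vector about the tool's x, y, z in rad, then the finger opening in mm, from 0 to 85.4. In form: [[[x, y, z], [ax, ay, az], grip], ...]. A call has 1 to 20 rows; each row is the pose to reach, as a shift and turn from the pose measured when the call began, along the tool's axes at that moment; what a row does not reach only later rows make up. A row lasts 1/10 s, in which the tool goes at most 50 mm and 8.59 degrees, less where a joint would pass 70% of its speed; a pose out of reach is approached as far as the arm can. A call with a gripper value outside its range is refused whole. The fingers move at their own pace and stop on an object; FORCE is the grip in N (left out, the last holds). Time passes only in rows, so rows that repeat a pose let the fingers close. It gives the time, the measured TCP pose, the force and the opening at its end, in the units of the state.
- bot.get_obs(): the state, without advancing time (a new reading comes with each control period).
- bot.camera(name): name is "side" or "top" or "wrist"; returns a dict with "frame" (384x512x3 uint8, red, green, blue), "mtx" (3x3 intrinsics, pixels), "origin" and "orientation" of the camera in the world. Camera axes: x right, y down, z forward; pixel columns grow to the right and rows downward; lengths in m; the calibration is good to about 2 mm. A picture is of the moment at which its call begins. There is no depth.
- bot.job_done(): hands the job in, once; it reports no verdict.
Trained networks look in a picture, given as the dict that the camera call returned (one of the last four; its "shot" number tells which), for a name from the list of things; names that differ only in an ending like _2 or _b are one class to them, and where a whole thing is asked for, a point or a joint stands for the part that bears it (a point fixed in the world has none). Each returns a list of dicts, best first, with "confidence" (0 to 1); they miss things now and then, are a little off and sometimes report something else, mostly with a low value. They report only what shows in the picture. A call takes as long as a camera call. They do not tell look-alikes from the thing itself.
- bot.search_frame(picture, name): "box" ([left, top, right, bottom] in pixels, round what is visible of it).
- bot.cut_out(picture, name): "region" (384x512 bool, what is visible of it) and "box" ([left, top, right, bottom] in pixels, round what is visible of it).
The state is a dict: "time": time; "q": joint angles; "qd": joint speeds; "joint_efforts": joint torques, N m; "ee_pos": TCP position; "tcp_rot": TCP orientation; "wrist_force": force on the tool from outside, world axes, zero at the start; "torque": the same for the moment, N m; "opening": finger opening in m.
Only numpy, scipy, OpenCV 4.12 (cv2) and the standard library are available. Lean on these libraries where they do the work, as an engineer would, in place of code of your own. Each camera call takes 0.05 s, during which the arm holds its last target. There are 200 camera calls.

## Working session

There is one attempt and no reset: what is moved stays moved. The work goes in short steps, Python scripts to look and compute and a shell command to move; the robot and the scene stay as the last step left them, time stands still between calls to the robot, and variables do not carry over. Pictures are saved under pics/ and viewed, about 8 in all and at most 12, crops included, and the job is handed in when it is done.

```bash
ls; mkdir -p pics; python3 - <<'E'
from workcell import bot
import cv2,numpy as np
o=bot.get_obs();print({k:np.round(v,3).tolist() for k,v in o.items()})
for n in ("top","side"):
    p=bot.camera(n);cv2.imwrite(f"pics/{n}1.png",p["frame"][:,:,::-1])
    print(n,np.round(p["mtx"],1).tolist(),np.round(p["origin"],4).tolist(),np.round(p["orientation"],4).tolist())
    for t in ("turntable","disc","mark","stud","ring_cone","pointer"):
        try: print(t,[(np.round(d["box"]).tolist(),round(d["confidence"],2)) for d in bot.search_frame(p,t)])
        except Exception as e: print(t,e)
E
```

```text
pics
{'time': 0.0, 'q': [-69.443, 5.012, 10.032, 95.1, 0.001, 90.001], 'qd': [0.027, 0.011, 0.007, 0.022, -0.02, 0.174], 'joint_efforts': [-0.0, -52.039, 46.48, 0.016, -0.0, -0.0], 'ee_pos': [0.193, -0.515, 0.231], 'tcp_rot': [-89.999, 0.08, -69.443], 'wrist_force': [0.59, 0.633, 0.178], 'torque': [0.022, -0.004, 0.005], 'opening': 0.085}
top [[396.8, 0.0, 257.7], [0.0, 396.8, 196.5], [0.0, 0.0, 1.0]] [0.4859, 0.015, 1.2221] [-176.0779, -0.0033, -88.8782]
turntable [([195.0, 179.0, 258.0, 253.0], 0.79), ([304.0, 142.0, 355.0, 191.0], 0.76)]
disc [([189.0, 179.0, 258.0, 244.0], 0.68), ([306.0, 144.0, 352.0, 186.0], 0.59), ([198.0, 264.0, 211.0, 278.0], 0.17)]
mark [([194.0, 179.0, 256.0, 240.0], 0.72), ([305.0, 141.0, 350.0, 188.0], 0.63)]
stud [([195.0, 180.0, 262.0, 246.0], 0.91), ([304.0, 140.0, 353.0, 187.0], 0.72)]
ring_cone [([219.0, 208.0, 234.0, 223.0], 0.5), ([195.0, 179.0, 255.0, 246.0], 0.36)]
pointer [([191.0, 180.0, 260.0, 256.0], 0.84), ([306.0, 146.0, 352.0, 193.0], 0.84)]
side [[351.2, 0.0, 256.1], [0.0, 351.2, 192.8], [0.0, 0.0, 1.0]] [0.3615, 0.6655, 0.9413] [-140.212, -0.1499, -162.557]
turntable [([231.0, 209.0, 303.0, 266.0], 0.8), ([230.0, 148.0, 271.0, 176.0], 0.59), ([302.0, 269.0, 323.0, 282.0], 0.29)]
disc [([228.0, 146.0, 262.0, 173.0], 0.94), ([230.0, 207.0, 295.0, 264.0], 0.64)]
mark [([228.0, 145.0, 265.0, 172.0], 0.94), ([228.0, 205.0, 292.0, 264.0], 0.73), ([229.0, 210.0, 304.0, 268.0], 0.22)]
stud [([228.0, 147.0, 268.0, 173.0], 0.75), ([229.0, 205.0, 293.0, 264.0], 0.71)]
ring_cone []
pointer [([228.0, 142.0, 268.0, 178.0], 0.87), ([232.0, 210.0, 294.0, 264.0], 0.65), ([229.0, 209.0, 301.0, 270.0], 0.61)]
```

```bash
python3 - <<'E'
import cv2
a=cv2.imread("pics/top1.png")[110:310,130:400]
cv2.imwrite("pics/top1c.png",cv2.resize(a,None,fx=2.96,fy=2.96,interpolation=cv2.INTER_CUBIC))
a=cv2.imread("pics/top1.png")
b=cv2.imread("pics/side1.png")
cv2.imwrite("pics/side1c.png",cv2.resize(b,(800,600)))
E
```

```text
(no output)
```

View pics/top1c.png

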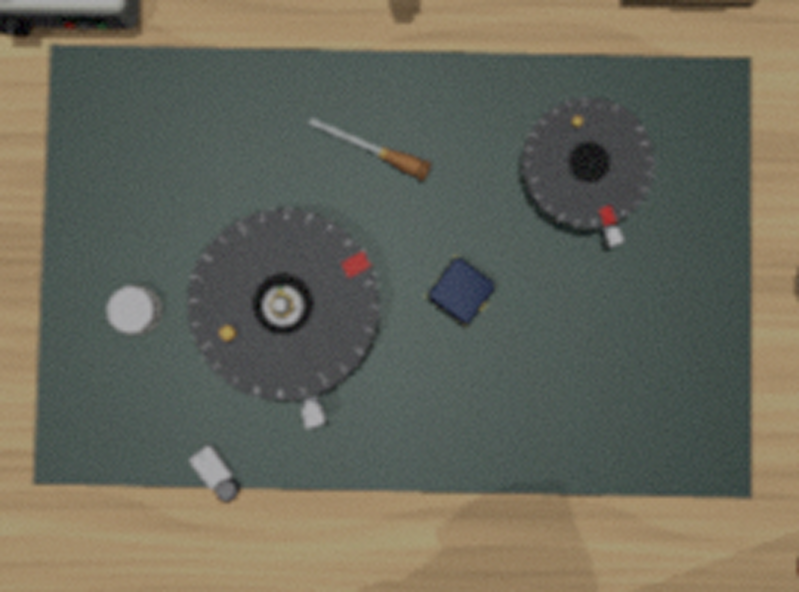

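View pics/side1c.png

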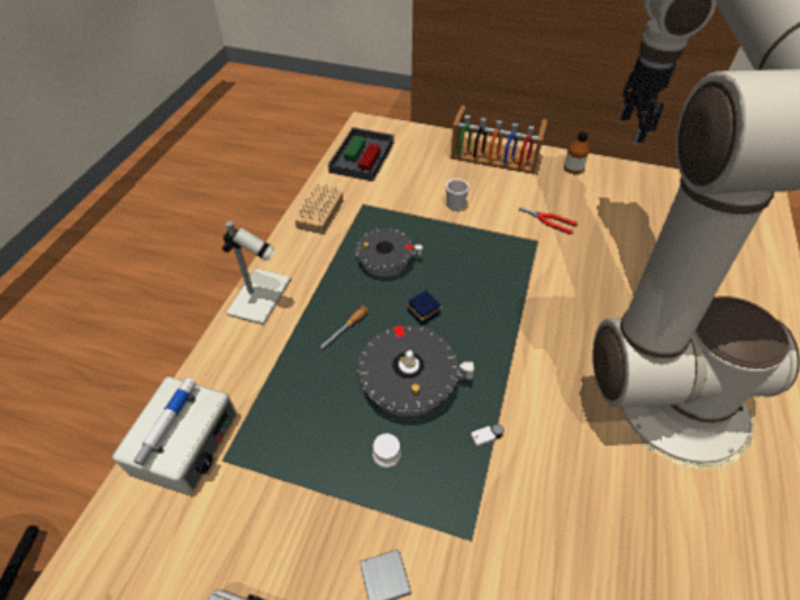

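The larger disc is at crop pixel (282,305), with the cone, the mark at (356,264), the stud at (227,333) and the pointer at (313,413). The look-alike is the smaller disc at (590,162), which has no cone. I choose the larger one and will measure it now.

```bash
cat > h.py <<'E'
import numpy as np,cv2
from scipy.spatial.transform import Rotation as R
from workcell import bot
def ray(p,uv,z):
    M=R.from_euler('xyz',p["orientation"],degrees=True).as_matrix()
    d=M@np.linalg.inv(p["mtx"])@[uv[0],uv[1],1.]; o=np.array(p["origin"])
    return (o+d*(z-o[2])/d[2])[:2]
def proj(p,X):
    M=R.from_euler('xyz',p["orientation"],degrees=True).as_matrix()
    c=np.array(p["mtx"])@(M.T@(np.array(X)-p["origin"])); return c[:2]/c[2]
def blobs(p,kind):
    f=p["frame"][:,:,::-1]; h=cv2.cvtColor(np.ascontiguousarray(f),cv2.COLOR_BGR2HSV)
    if kind=="red": m=((h[...,0]<8)|(h[...,0]>172))&(h[...,1]>120)&(h[...,2]>70)
    else: m=(h[...,0]>14)&(h[...,0]<30)&(h[...,1]>100)&(h[...,2]>90)
    n,_,s,c=cv2.connectedComponentsWithStats(m.astype(np.uint8))
    return [(c[i],int(s[i,4])) for i in range(1,n) if s[i,4]>=4]
def near(p,kind,C,rlo,rhi,z):
    out=[]
    for c,a in blobs(p,kind):
        w=ray(p,c,z); r=np.hypot(*(w-C))
        if rlo<r<rhi: out.append((np.round(w,4),a,round(np.degrees(np.arctan2(*(w-C)[::-1])),1),round(r,4)))
    return out
E
python3 - <<'E'
from h import *
for n,c0 in (("top",(225.3,213)),("side",(262,237))):
    p=bot.camera(n); C=ray(p,c0,.062); print(n,"C0",C)
    print("red",near(p,"red",C,.05,.12,.062)); print("brass",near(p,"b",C,.03,.085,.078))
    a=cv2.cvtColor(p["frame"],cv2.COLOR_RGB2BGR)
    f=cv2.cvtColor(a,cv2.COLOR_BGR2GRAY); hs=cv2.cvtColor(a,cv2.COLOR_BGR2HSV)
    m=((f>130)&(hs[...,1]<50)).astype(np.uint8)
    nn,_,s,c=cv2.connectedComponentsWithStats(m)
    for i in range(1,nn):
        w=ray(p,c[i],.062); r=np.hypot(*(w-C))
        if .09<r<.2 and s[i,4]>8: print("white",w.round(4),s[i,4],np.degrees(np.arctan2(*(w-C)[::-1])).round(1),r.round(4))
    for k in ("ring_box","pot","loupe","graver"):
        print(k,[(ray(p,((d["box"][0]+d["box"][2])/2,(d["box"][1]+d["box"][3])/2),.02).round(3),round(d["confidence"],2)) for d in bot.search_frame(p,k)][:2])
E
```

```text
top C0 [0.51531736 0.11033792]
red [(array([0.5576, 0.0399]), 43, np.float64(-59.0), np.float64(0.0821))]
brass [(array([0.4877, 0.1623]), 23, np.float64(118.0), np.float64(0.0588))]
white [0.6858 0.0514] 31 -19.1 0.1803
white [0.509  0.2618] 188 92.4 0.1516
white [0.4099 0.0796] 49 -163.7 0.1098
white [0.3563 0.1786] 103 156.8 0.1731
ring_box [(array([ 0.537, -0.07 ]), 0.81)]
pot [(array([0.509, 0.266]), 0.72)]
loupe [(array([0.341, 0.178]), 0.65)]
graver [(array([ 0.661, -0.006]), 0.57), (array([0.508, 0.109]), 0.45)]
side C0 [0.51149927 0.12269052]
red [(array([0.5595, 0.0392]), 44, np.float64(-60.1), np.float64(0.0963))]
brass [(array([0.4885, 0.1653]), 28, np.float64(118.3), np.float64(0.0485))]
white [0.6782 0.0882] 20 -11.7 0.1702
white [0.4107 0.0798] 50 -156.9 0.1095
white [0.3525 0.2107] 122 151.0 0.1817
white [0.3303 0.1909] 18 159.4 0.1936
white [0.5054 0.2853] 279 92.2 0.1627
ring_box [(array([ 0.534, -0.047]), 0.81), (array([0.52, 0.1 ]), 0.74)]
pot [(array([0.503, 0.272]), 0.71)]
loupe [(array([0.343, 0.183]), 0.6)]
graver [(array([0.663, 0.001]), 0.5)]
```

```bash
python3 -m inch '[[[-531,0,474],[0,-1.729,0],0],[[-531,0,474],[0,-1.729,0],0],[[-531,0,474],[0,-1.729,0],0],[[-531,0,474],[0,-1.729,0],0],[[-531,0,474],[0,-1.729,0],0],[[-531,0,474],[0,-1.729,0],0],[[-531,0,474],[0,-1.729,0],0],[[-531,0,474],[0,-1.729,0],0],[[-531,0,474],[0,-1.729,0],0],[[-531,0,474],[0,-1.729,0],0],[[-531,0,474],[0,-1.729,0],0],[[-531,0,474],[0,-1.729,0],0],[[-531,0,474],[0,-1.729,0],0],[[-531,0,474],[0,-1.729,0],0],[[-531,0,474],[0,-1.729,0],0],[[-531,0,474],[0,-1.729,0],0],[[-531,0,474],[0,-1.729,0],0],[[-531,0,474],[0,-1.729,0],0]]'
```

```text
time: 3.0
ee_pos: [0.4502, 0.1474, 0.2317]
tcp_rot: [-90.0, -0.0, 29.5]
wrist_force: [0.3, -0.1, 0.3]
opening: 0.0003
```

```bash
python3 -m inch '[[[0,45,0],[0,0,0],0],[[0,90,0],[0,0,0],0],[[0,132,0],[0,0,0],0],[[0,132,0],[0,0,0],0],[[0,132,0],[0,0,0],0]]'; python3 - <<'E'
from h import *
C=np.array([.517,.112]); ims=[]
for n in ("top","side","wrist"):
    p=bot.camera(n); print(n,"red",near(p,"red",C,.06,.11,.062),"brass",near(p,"b",C,.04,.08,.078))
    a=cv2.cvtColor(p["frame"],cv2.COLOR_RGB2BGR)
    if n!="wrist":
        u=proj(p,[*C,.062]).astype(int); a=cv2.resize(a[u[1]-75:u[1]+75,u[0]-100:u[0]+100],(400,300),interpolation=cv2.INTER_CUBIC)
    else: a=cv2.resize(a,(400,300))
    ims.append(a)
cv2.imwrite("pics/m1.png",np.vstack([np.hstack(ims[:2]),np.hstack([ims[2],ims[2]*0])]))
E
```

```text
time: 3.5
ee_pos: [0.4502, 0.1465, 0.1009]
tcp_rot: [-90.0, -0.0, 29.5]
wrist_force: [0.2, 0.8, 0.4]
opening: -0.0001
top red [(array([0.5571, 0.0401]), 46, np.float64(-60.8), np.float64(0.0823))] brass []
side red [(array([0.5599, 0.0394]), 44, np.float64(-59.4), np.float64(0.0843))] brass [(array([0.4883, 0.1652]), 21, np.float64(118.3), np.float64(0.0604))]
wrist red [] brass [(array([0.4899, 0.1652]), 547, np.float64(117.0), np.float64(0.0597))]
```

View pics/m1.png

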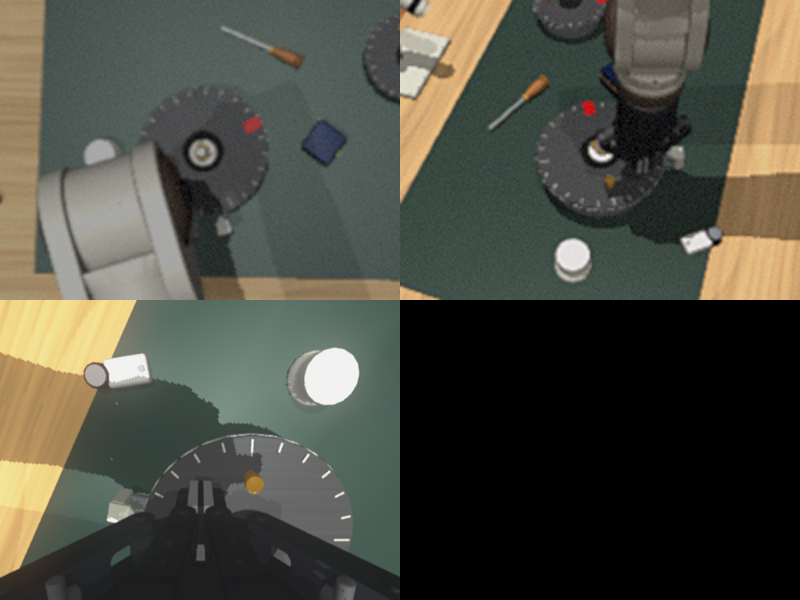

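```bash
python3 -m inch '[[[0,32,0],[0,0,0],0],[[0,32,0],[0,0,0],0],[[0,32,0],[0,0,0],0]]'
```

```text
time: 3.95
ee_pos: [0.4522, 0.1476, 0.072]
tcp_rot: [-90.1, -0.3, 29.5]
wrist_force: [-0.6, 0.2, 0.7]
opening: 0.0002
```

```bash
python3 -m inch '[[[4,2,0],[0,0,0],0],[[13,2,0],[0,0,0],0],[[23,2,0],[0,0,0],0],[[33,2,0],[0,0,0],0],[[43,2,0],[0,0,0],0],[[45,2,0],[0,0,0],0],[[42,-20,10],[0,0,0],0],[[42,-20,22],[0,0,0],0]]'; cat > ang.py <<'E'
from h import *
C=np.array([.5175,.1125]); P=-163.0
import sys
def look(cams=("wrist","side","top"),save=None):
    for n in cams:
        t=bot.get_obs()["time"]; p=bot.camera(n)
        for k,rl,rh,z,o in (("red",.07,.1,.062,0),("b",.05,.07,.078,180)):
            for w,a,d,r in near(p,k,C,rl,rh,z): print(f"{t:.2f} {n} {k} area{a} r{r} mark-pointer deg {(d+o-P)%360:.1f}",w)
        if save: cv2.imwrite(f"pics/{save}_{n}.png",p["frame"][:,:,::-1])
if __name__=="__main__": look(sys.argv[1].split(","),sys.argv[2] if len(sys.argv)>2 else None)
E
python3 ang.py wrist,side,top,wrist,side a
```

```text
time: 4.75
ee_pos: [0.4787, 0.1879, 0.0942]
tcp_rot: [-90.1, -0.4, 29.5]
wrist_force: [1.3, 0.3, 0.5]
opening: 0.0
4.75 wrist b area68 r0.0672 mark-pointer deg 35.2 [0.5587 0.1656]
4.80 side red area18 r0.0906 mark-pointer deg 32.2 [0.4583 0.044 ]
4.80 side b area20 r0.0615 mark-pointer deg 30.5 [0.559  0.1579]
4.85 top red area56 r0.0833 mark-pointer deg 27.3 [0.4579 0.0543]
4.85 top b area20 r0.0582 mark-pointer deg 25.3 [0.5606 0.1517]
4.95 side red area29 r0.0853 mark-pointer deg 17.8 [0.4474 0.0639]
4.95 side b area25 r0.0604 mark-pointer deg 13.5 [0.5695 0.1431]
```

```bash
python3 -m inch '[[[-24,0,-20],[0,0,0],0],[[-48,0,-41],[0,0,0],0],[[-48,0,-41],[0,0,0],0],[[-48,0,-41],[0,0,0],0]]'; python3 ang.py side,top,wrist; python3 -m inch '[[[0,0,0],[0,0,0],0],[[0,0,0],[0,0,0],0],[[0,0,0],[0,0,0],0],[[0,0,0],[0,0,0],0]]';python3 ang.py side,top,wrist
```

```text
time: 5.4
ee_pos: [0.456, 0.1274, 0.091]
tcp_rot: [-90.1, -0.3, 29.4]
wrist_force: [0.5, -0.0, -0.5]
opening: 0.0002
5.40 side red area58 r0.0813 mark-pointer deg 325.3 [0.44   0.1373]
5.40 side b area24 r0.0616 mark-pointer deg 324.1 [0.5758 0.0925]
5.45 top b area16 r0.06 mark-pointer deg 317.6 [0.5717 0.0867]
5.50 wrist red area1334 r0.0797 mark-pointer deg 313.4 [0.4482 0.1518]
time: 5.95
ee_pos: [0.4562, 0.1285, 0.091]
tcp_rot: [-90.1, -0.2, 29.6]
wrist_force: [0.0, 0.3, 0.1]
opening: -0.0
5.95 side red area66 r0.0829 mark-pointer deg 269.5 [0.494 0.192]
5.95 side b area21 r0.0608 mark-pointer deg 270.3 [0.5356 0.0545]
6.00 top b area21 r0.0613 mark-pointer deg 265.2 [0.5304 0.0526]
6.05 wrist red area1330 r0.0818 mark-pointer deg 258.0 [0.5104 0.194 ]
```

```bash
python3 -m inch '[[[20,0,40],[0,0,0],0],[[45,8,40],[0,0,0],0],[[45,16,40],[0,0,0],0],[[45,16,40],[0,0,0],0],[[45,16,40],[0,0,0],0],[[45,16,40],[0,0,0],0],[[45,16,40],[0,0,0],0],[[45,16,40],[0,0,0],0]]'; python3 ang.py side,top,wrist m2; 
```

```text
time: 6.9
ee_pos: [0.4757, 0.1851, 0.0757]
tcp_rot: [-90.1, -0.3, 29.5]
wrist_force: [0.3, 0.3, 0.1]
opening: -0.0
6.90 side red area53 r0.0828 mark-pointer deg 188.8 [0.5921 0.1485]
6.95 top red area50 r0.0807 mark-pointer deg 185.7 [0.592  0.1436]
6.95 top b area18 r0.0612 mark-pointer deg 188.4 [0.4622 0.0862]
```

```bash
python3 -m inch '[[[-15,0,0],[0,0,0],0],[[-30,0,-2],[0,0,0],0],[[-30,0,-2],[0,0,0],0],[[-30,0,-2],[0,0,0],0],[[-30,0,-2],[0,0,0],0],[[-30,0,-2],[0,0,0],0],[[-30,0,-2],[0,0,0],0],[[-30,0,-2],[0,0,0],0],[[-30,0,-2],[0,0,0],0],[[-30,0,-2],[0,0,0],0],[[-30,0,-2],[0,0,0],0],[[-30,0,-2],[0,0,0],0]]'; python3 ang.py side,top,wrist m3; 
```

```text
time: 8.25
ee_pos: [0.4506, 0.1688, 0.0753]
tcp_rot: [-90.1, -0.3, 29.5]
wrist_force: [-0.1, -1.3, 0.4]
opening: 0.0002
8.25 side red area45 r0.0845 mark-pointer deg 107.2 [0.565  0.0426]
8.25 side b area4 r0.0649 mark-pointer deg 103.4 [0.4846 0.1685]
8.30 top red area49 r0.0826 mark-pointer deg 104.2 [0.5603 0.0418]
8.30 top b area19 r0.0579 mark-pointer deg 105.6 [0.4863 0.1613]
8.35 wrist b area142 r0.0678 mark-pointer deg 103.3 [0.4833 0.1711]
```

```bash
python3 -m inch '[[[2,6,-25],[0,0,0],0],[[12,6,-22],[0,0,0],0],[[20,6,-20],[0,0,0],0],[[27,6,-19],[0,0,0],0],[[34,6,-19],[0,0,0],0],[[41,6,-20],[0,0,0],0],[[48,6,-21],[0,0,0],0],[[55,6,-24],[0,0,0],0],[[52,-10,-14],[0,0,0],0],[[52,-10,-4],[0,0,0],0]]'; python3 ang.py side,top,wrist,side m4; 
```

```text
time: 9.4
ee_pos: [0.4987, 0.1913, 0.0871]
tcp_rot: [-90.1, -0.4, 29.5]
wrist_force: [0.7, -0.7, 0.6]
opening: 0.0
9.40 side red area46 r0.0833 mark-pointer deg 46.5 [0.4803 0.038 ]
9.45 top red area54 r0.0836 mark-pointer deg 42.1 [0.4746 0.0407]
9.45 top b area20 r0.0589 mark-pointer deg 41.0 [0.5486 0.1624]
9.55 side red area48 r0.0828 mark-pointer deg 36.4 [0.4682 0.046 ]
```

```bash
python3 -m inch '[[[0,8,3],[0,0,0],0],[[0,15,3],[0,0,0],0],[[0,20,3],[0,0,0],0],[[0,21,3],[0,0,0],0],[[0,27,3],[0,0,0],0],[[0,28,3],[0,0,0],0]]'; python3 ang.py side,top,wrist,side m5;python3 -c "
from workcell import bot;o=bot.get_obs();print(o['ee_pos'],o['wrist_force'])"
```

```text
time: 10.2
ee_pos: [0.4997, 0.1945, 0.0618]
tcp_rot: [-90.2, -0.8, 29.6]
wrist_force: [-0.5, -0.9, 32.5]
opening: -0.0005
10.20 side red area47 r0.0815 mark-pointer deg 2.5 [0.4407 0.0854]
10.20 side b area21 r0.0609 mark-pointer deg 0.7 [0.5755 0.131 ]
10.25 top red area49 r0.0824 mark-pointer deg 2.3 [0.4397 0.0853]
10.25 top b area18 r0.0593 mark-pointer deg 359.2 [0.5744 0.1291]
10.35 side red area47 r0.0815 mark-pointer deg 2.5 [0.4407 0.0854]
10.35 side b area21 r0.0609 mark-pointer deg 0.7 [0.5755 0.131 ]
[0.49943653 0.19450435 0.06188023] [-0.47248669 -1.38175976 27.18819448]
```

```bash
python3 - <<'E'
import cv2,numpy as np
a=cv2.imread("pics/m5_top.png")[165:260,180:275]; b=cv2.imread("pics/m5_side.png")[195:290,220:315]
cv2.imwrite("pics/m5c.png",np.hstack([cv2.resize(i,(400,400),interpolation=cv2.INTER_CUBIC) for i in (a,b)]))
E
```

```text
(no output)
```

View pics/m5c.png

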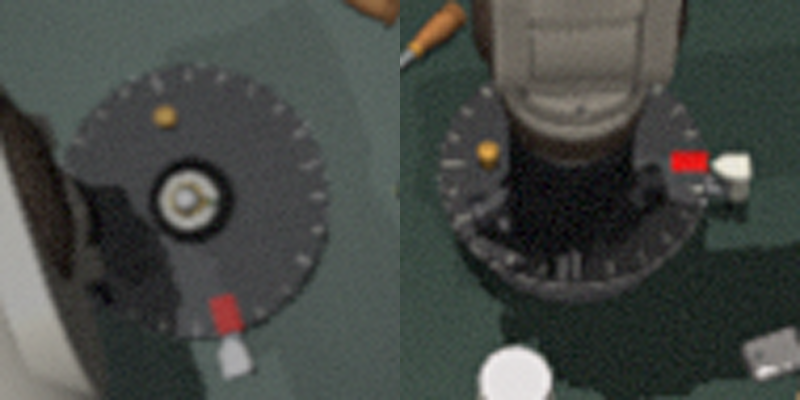

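The red mark, at (227,314) in the left half and (689,162) in the right half, sits against the pointer tip in both views. I'll lift straight up slowly, then check.

```bash
python3 -m inch '[[[0,-1,0],[0,0,0],0],[[0,-3,0],[0,0,0],0],[[0,-7,0],[0,0,0],0],[[0,-20,0],[0,0,0],0],[[0,-60,0],[0,0,0],0],[[0,-100,0],[0,0,0],0],[[0,-120,0],[0,0,0],0],[[0,-120,0],[0,0,0],0],[[0,-120,0],[0,0,0],0],[[0,-120,0],[0,0,0],0],[[0,-120,0],[0,0,0],0]]'; python3 ang.py side,top,wrist,side,top m6
```

```text
time: 11.5
ee_pos: [0.4973, 0.1938, 0.1806]
tcp_rot: [-90.2, -0.6, 29.6]
wrist_force: [-0.6, 0.4, -0.5]
opening: 0.0002
11.50 side red area47 r0.0815 mark-pointer deg 2.5 [0.4407 0.0854]
11.50 side b area23 r0.0606 mark-pointer deg 0.2 [0.5754 0.1305]
11.55 top red area48 r0.0823 mark-pointer deg 2.1 [0.4398 0.0855]
11.55 top b area20 r0.0599 mark-pointer deg 359.0 [0.5751 0.1291]
11.60 wrist red area454 r0.0796 mark-pointer deg 2.6 [0.4425 0.0858]
11.65 side red area47 r0.0815 mark-pointer deg 2.5 [0.4407 0.0854]
11.65 side b area21 r0.0609 mark-pointer deg 0.7 [0.5755 0.131 ]
11.70 top red area48 r0.0823 mark-pointer deg 2.1 [0.4398 0.0855]
11.70 top b area19 r0.0597 mark-pointer deg 359.3 [0.5748 0.1292]
```

The disc has not moved and the hand is clear, so I'm handing in.

```bash
python3 -c "
from workcell import bot;print(bot.job_done())"
```

```text
the job is handed in; nothing more can be done
None
```

I flicked the larger turntable clockwise by its stud. The red mark ran past the pointer untouched, and I braked the disc with a fingertip on the border the second time the mark came round. I handed in at 11.75 s; `job_done` reports no verdict.

- **Extra push:** the first flick reached only about 1.9 rad/s. The disc would have stopped about 50° short of the second pass, so I gave the stud one more push while it was still turning. It was turning at about 1 rad/s just before I braked it.
- **Last checks:** after I lifted the hand, the side and top pictures showed the disc at rest. The mark read 2.1–2.6° from the pointer and the stud within 1° of its place opposite, so the mark is about 1–4 mm off (limit 9 mm). A close crop taken just before the lift showed the pointer tip against the red. The hand was 118 mm above the disc with no contact force.
- **Disagreement:** mark and stud readings differ by 2–3°, which fits the calibration error of about 2 mm.
- **Not measured:** I did not re-measure the cone or the bystanders at the end. The pictures show the cone standing in the middle. The fingers stayed well clear of it, and near the bystanders the hand stayed above their tops.

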